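Shake caps over the oven tray and shut the drawer

TASK

Pick up the white shaker by its bar and shake all eight hexagonal caps out of it, spread evenly over the three bays of the open oven tray: at least two in every bay and none left elsewhere, without touching the caps with the fingers. Then stand the empty shaker upright on the bench and push the drawer gently fully shut. Leave the bottle, the jar and the case where they are.

Things in the scene. Friction and masses are not known exactly. Their poses are not given: they have to be found in the camera images.
- shaker: White plastic shaker with the eight caps, 126 mm long (x), 65 wide (y), 90 high, 160-260 g empty. Origin: centre of its underside; z up. Two channels along x, each 28 mm wide: 3 mm floor, walls to 29 mm, open on top, closed at the back (-x). Held level it keeps the caps; tipped mouth down, they slide at a slope of 26 to 36 degrees (friction varies), and stop when levelled.
- shaker_mouth (a point): Middle of the floor's edge at the shaker's open mouth: its +x end, x = +63 mm, 3 mm above the underside. Both channels are fully open here, with no lip. Axes as the shaker's.
- shaker_grip (a point): Centre of the shaker's grip, 68 mm above its underside: a grey bar over the wall between the channels, 60 mm long (x), 16 mm thick (y), from 46 to 90 mm above the underside. Axes as the shaker's.
- tray (a joint): Drawer tray of the curing oven, a slide: 0 = fully shut, 0.25 to 0.268 as found, 0.27 = end of travel (m). It needs about 2 N, plus 4 N per m/s, and stays where it is left. It runs over two rails 10 mm high on the bench. Over 0.4 m/s counts as slamming.
- bay_front (a point): Centre of the floor of the bay next to the drawer's front panel. Axes of the bay points: x points into the oven (the way the drawer shuts), y across the tray, z up. The front panel, 4 mm thick and 220 mm wide (y), stands with its inner face 37.5 mm before this point; its top is 40 mm above the tray's floor.
- bay_mid (a point): Centre of the floor of the middle bay. The open steel tray has three bays in a row along x, each 75 mm (x) by 170 mm (y) inside, 79 mm apart centre to centre; dividers 4 mm thick, 24 mm high; outer walls 4 mm thick, 32 mm high above the floor. The floor is 20 mm above the bench.
- bay_rear (a point): Centre of the floor of the bay nearest the oven. As found it lies 56 to 75 mm before the oven's front face; the oven is a steel box 300 mm deep (x), 270 mm wide (y), 154 mm high, centred on the tray in y.
- tray_handle (a point): Middle of the drawer's bar handle: a 10 mm round bar, 120 mm long in y, 35 mm before the front panel, 42 mm above the bench. Axes as the bays'. Pushed towards the oven it shuts the drawer.
- bottle: Upright white plastic bottle, 56 mm diameter, 150 mm high; bystander. Origin: centre of its underside.
- jar: Clear jar with a white lid, 68 mm diameter, 85 mm high; bystander. Origin: centre of its underside.
- case: Small dark closed instrument case, 120 x 80 x 28 mm, lying flat; bystander. Origin: centre of its underside, x along its length.
- cap1: Hexagonal aluminium cap with a black bore, 22 mm across flats (25.4 mm across corners), 16 mm high, 18 g; one of eight alike that start in the shaker, four in each channel. Origin: its centre; z along its bore.
- cap2: Hexagonal aluminium cap with a black bore, 22 mm across flats (25.4 mm across corners), 16 mm high, 18 g; one of eight alike that start in the shaker, four in each channel. Origin: its centre; z along its bore.
- cap3: Hexagonal aluminium cap with a black bore, 22 mm across flats (25.4 mm across corners), 16 mm high, 18 g; one of eight alike that start in the shaker, four in each channel. Origin: its centre; z along its bore.
- cap4: Hexagonal aluminium cap with a black bore, 22 mm across flats (25.4 mm across corners), 16 mm high, 18 g; one of eight alike that start in the shaker, four in each channel. Origin: its centre; z along its bore.
- cap5: Hexagonal aluminium cap with a black bore, 22 mm across flats (25.4 mm across corners), 16 mm high, 18 g; one of eight alike that start in the shaker, four in each channel. Origin: its centre; z along its bore.
- cap6: Hexagonal aluminium cap with a black bore, 22 mm across flats (25.4 mm across corners), 16 mm high, 18 g; one of eight alike that start in the shaker, four in each channel. Origin: its centre; z along its bore.
- cap7: Hexagonal aluminium cap with a black bore, 22 mm across flats (25.4 mm across corners), 16 mm high, 18 g; one of eight alike that start in the shaker, four in each channel. Origin: its centre; z along its bore.
- cap8: Hexagonal aluminium cap with a black bore, 22 mm across flats (25.4 mm across corners), 16 mm high, 18 g; one of eight alike that start in the shaker, four in each channel. Origin: its centre; z along its bore.
Mind the look-alikes: they are no part of the job. Leave any orange look-alike of the shaker alone.

How it is judged:
By the outcome, as a careful person would: the job done as asked, in the order asked, and still so for the second after the job is handed in, with the robot touching nothing.
It also fails if it takes over 72 s, if anything falls off the work surface, if the arm or the gripper's body presses on something with over 40 N, if the wrist force passes 120 N, or if a joint passes its speed limit or range.

ROBOT

A 6-joint arm with a two-finger parallel gripper is mounted at the origin on the work surface. World frame = base frame: x ahead of the robot, y to its left, z up, the work surface at z = 0. Lengths are in mm, angles in rad, forces in N, time in s.
With the tool pointing down it reaches from about 275 to 1000 mm from the base axis. Payload 8.4 kg.
Tool frame: the origin (TCP) lies between the finger pads; the fingertips stand r.finger_overhang ahead of it and the grasp point (between the pads) is the TCP (r.finger_overhang is the distance from the TCP to the fingertips, in mm); z points along the fingers, y is the line along which they close (so a half turn about z gives the same grasp; the last joint's range is limited). The gripper opens to 85 mm and grips with 20 to 120 N. Pads are 22 mm wide; open, the fingers measure 114 mm over their backs; the gripper's body (76 mm by 85 mm) begins 54 mm behind the grasp point. The pads swing forward as they close: fully open they stand 13 mm farther back than shut.
Start: joints at [-1.232, 0.353, 1.633, -0, 1.155, -0.002], TCP at [208.899, -589.058, 250.281] pointing down, gripper open.
Joint ranges: [-2.63, 2.63], [-0.92, 2.1], [0.06, 2.66], [-1.3, 4.44], [0, 2.69], [-3.02, 3.02]. Speed limits (rad/s): [2.22, 2.22, 2.79, 3.14, 3.14, 3.14].

INTERFACE

Orientations are given as [roll, pitch, yaw] about the fixed x, y, z axes, in that order (R = Rz(yaw) Ry(pitch) Rx(roll)).
In Python, from rig import r, cams, sign_off gives the robot as it stands.
- The arm moves only by the shell command python3 -m crank 'ROWS' [FORCE]. ROWS is JSON, a list of rows, each a list of 7 numbers: the shift along the tool's x, y, z in m, then the turn, a rotation vector about the tool's x, y, z in rad, then the closure, from 0 (fully open) to 1 (shut). In form: [[dx, dy, dz, ax, ay, az, gripper], ...]. A call has 1 to 5 rows; each row is the pose to reach, as a shift and turn from the pose commanded when the call began, along the tool's axes at that moment; what a row does not reach only later rows make up. A row lasts 1/10 s, in which the tool goes at most 50 mm and 8.59 degrees, less where a joint would pass 70% of its speed; a pose out of reach is approached as far as the arm can. A call with a gripper value outside its range is refused whole. The fingers move at their own pace and stop on an object; FORCE is the grip in N (left out, the last holds). Time passes only in rows, so rows that repeat a pose let the fingers close. It gives the time, the measured TCP pose, the force, the opening and the grip force at its end, in the units of the state.
- r.sense(): the state, without advancing time (a new reading comes with each control period).
- cams.grab_frame(name): name is "scene" or "top" or "wrist"; returns a dict with "image" (420x560x3 uint8, red, green, blue), "fx", "fy", "cx", "cy" (pixels), "position" and "orientation" of the camera in the world. Camera axes: x right, y down, z forward; pixel columns grow to the right and rows downward; lengths in mm; the calibration is good to about 2 mm. A picture is of the moment at which its call begins. There is no depth.
- sign_off(): hands the job in; it is judged then, once.
The state is a dict: "clock": time; "qpos": joint angles; "qvel": joint speeds; "joint_efforts": joint torques, N m; "eef_pos": TCP position; "tcp_rot": TCP orientation; "contact_force": force on the tool from outside, world axes, zero at the start; "wrist_torque": the same for the moment, N m; "opening": opening from 0.0 (shut) to 1.0 (fully open); "grasp_force": force on a finger pad.
Only numpy, scipy, OpenCV 4.12 (cv2) and the standard library are available. Lean on these libraries where they do the work, as an engineer would, in place of code of your own. Each camera call takes 0.05 s, during which the arm holds its last target. There are 200 camera calls.

## Working session

There is one attempt and no reset: what is moved stays moved. The work goes in short steps, Python scripts to look and compute and a shell command to move; the robot and the scene stay as the last step left them, time stands still between calls to the robot, and variables do not carry over. Pictures are saved under pics/ and viewed, at most 10 in all, crops included, and the job is handed in when it is done.

```bash
ls; mkdir -p pics; python3 - <<'E'
from rig import r,cams
import cv2,numpy as np
for n in("scene","top"):
    f=cams.grab_frame(n); cv2.imwrite(f"pics/{n}0.png",f["image"][:,:,::-1]); np.save(f"pics/{n}0.npy",{k:v for k,v in f.items()},allow_pickle=True)
    print({k:np.round(v,4).tolist() for k,v in f.items() if k!="image"})
print(r.sense(), r.finger_overhang)
E
```

```text
pics
{'fx': 385.6321, 'fy': 385.6321, 'cx': 267.0151, 'cy': 214.5668, 'position': [1291.9691, -180.3222, 672.2982], 'orientation': [-2.2178, -0.0045, 1.3066]}
{'fx': 531.2004, 'fy': 531.2004, 'cx': 275.2056, 'cy': 212.2826, 'position': [348.5469, 28.4462, 1298.3232], 'orientation': [-2.9961, -0.0052, -1.5984]}
{'clock': 0.1, 'qpos': array([-1.23240967e+00,  3.53609599e-01,  1.63405936e+00,  1.63910436e-05,
        1.15517402e+00, -2.43399001e-03]), 'qvel': array([-0.00030863, -0.00347551, -0.00208604, -0.00051332, -0.00191609,
       -0.00016568]), 'joint_efforts': array([ 6.67991844e-04, -6.06356335e+01, -3.42818892e+01,  7.32999069e-05,
        3.97709911e-03, -2.17658373e-05]), 'eef_pos': array([ 208.76584328, -588.6819017 ,  249.61772188]), 'tcp_rot': array([-3.14034237e+00, -1.80305289e-05,  3.40814011e-01]), 'contact_force': array([ 0.8044429 , -0.36126766, -0.10991008]), 'wrist_torque': array([ 0.0232016 , -0.00893817, -0.0206642 ]), 'grasp_force': 0.0, 'opening': 0.997038346184992} 19.0
```

View pics/top0.png

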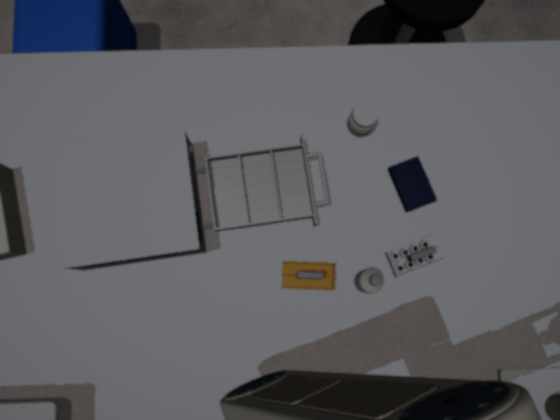

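View pics/scene0.png

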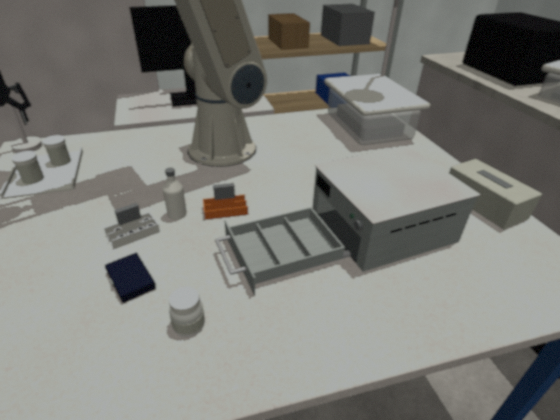

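The top view shows the white shaker with eight dark-bored caps at (413,256), and the orange look-alike at (308,275). The tray spans (208–318,140–230), with its handle at (323,180), the bottle at (370,280), the case at (412,184) and the jar at (363,121). The white one holding the caps fits the description, so I'll confirm it in a crop.

```bash
python3 - <<'E'
import cv2
a=cv2.imread("pics/top0.png");b=cv2.imread("pics/scene0.png")
c1=cv2.resize(a[225:305,340:460],(800,533),interpolation=cv2.INTER_CUBIC)
c1=cv2.convertScaleAbs(c1,alpha=1.5)
cv2.imwrite("pics/c1.png",c1)
c2=cv2.resize(a[130:240,190:340],(800,587),interpolation=cv2.INTER_CUBIC)
cv2.imwrite("pics/c2.png",cv2.convertScaleAbs(c2,alpha=1.5))
E
```

```text
(no output)
```

View pics/c1.png

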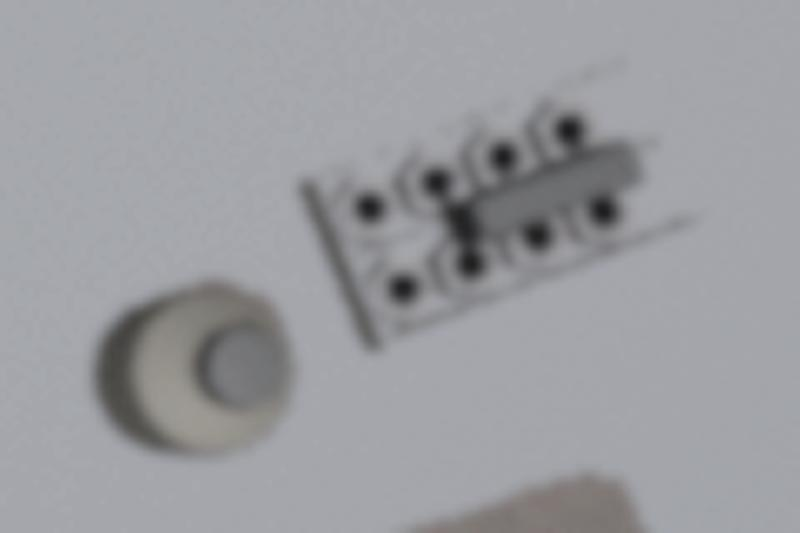

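View pics/c2.png

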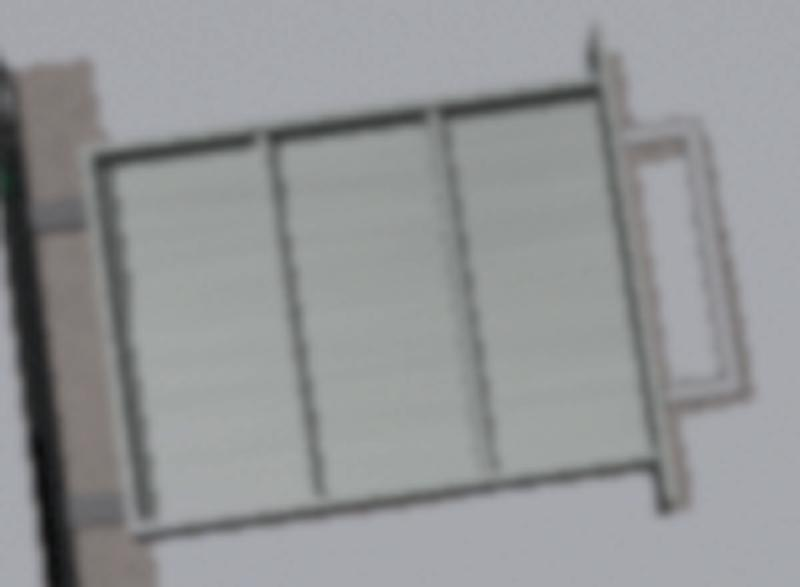

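The first crop confirms the white shaker with eight caps. Its bar runs from (470,215) to (635,165), with a dark band on its left end, at (340,265). The second crop gives the tray's corners and the handle. Which end is the mouth is still unclear, so I'll check from the scene view.

```bash
python3 - <<'E'
import cv2
b=cv2.imread("pics/scene0.png")
cv2.imwrite("pics/c3.png",cv2.convertScaleAbs(cv2.resize(b[160:260,80:230],(800,533),interpolation=cv2.INTER_CUBIC),alpha=1.4))
E
```

```text
(no output)
```

View pics/c3.png

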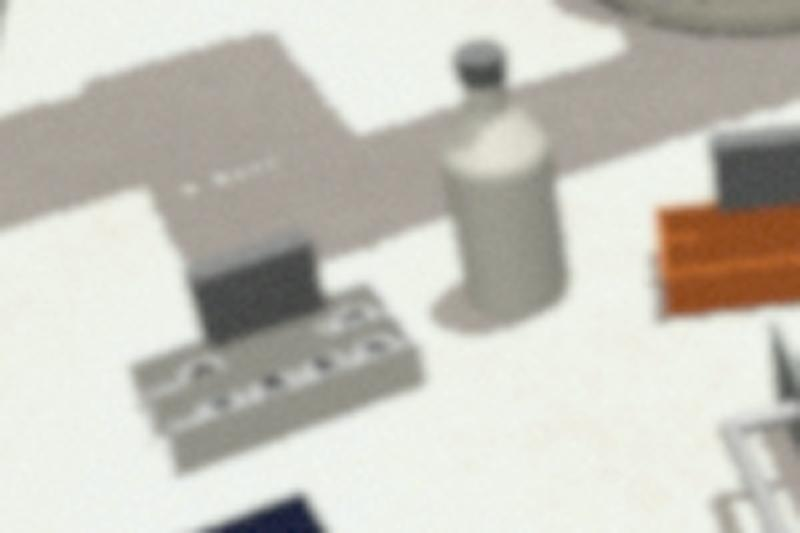

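```bash
cat > h.py <<'E'
import numpy as np
from scipy.spatial.transform import Rotation as R
def ray(f,p,z):
    p=np.atleast_2d(p).astype(float)
    d=np.c_[(p[:,0]-f["cx"])/f["fx"],(p[:,1]-f["cy"])/f["fy"],np.ones(len(p))]@R.from_euler("xyz",f["orientation"]).as_matrix().T
    o=np.array(f["position"]); return o+d*((z-o[2])/d[:,2])[:,None]
def proj(f,P):
    c=(np.atleast_2d(P)-np.array(f["position"]))@R.from_euler("xyz",f["orientation"]).as_matrix()
    return np.c_[c[:,0]/c[:,2]*f["fx"]+f["cx"],c[:,1]/c[:,2]*f["fy"]+f["cy"]]
def uncrop(p,s,off): return (np.atleast_2d(p)+.5)/s-.5+np.array(off)
E
python3 - <<'E'
from h import *
np.set_printoptions(suppress=True,precision=1)
f=np.load("pics/top0.npy",allow_pickle=True).item()
c1=lambda p,z:ray(f,uncrop(p,800/120,(340,225)),z)
c2=lambda p,z:ray(f,uncrop(p,800/150,(190,130)),z)
bores=c1([(370,207),(437,183),(503,157),(570,130),(403,289),(470,263),(538,236),(603,211)],19)
print("bores",bores[:,:2].tolist(),bores.mean(0)); d=bores[3]-bores[0]+bores[7]-bores[4];print("yaw",np.arctan2(d[1],d[0]))
b=c1([(470,213),(637,165)],90);print("bar",b,b.mean(0))
w=c1([(305,182),(372,350)],29);print("closed end",w)
w=c1([(625,65),(700,217)],29);print("mouth end",w)
t=c2([(90,150),(135,535)],52);print("tray rear outer",t,t.mean(0))
t=c2([(262,135),(322,495),(435,110),(492,470)],44);print("dividers",t)
t=c2([(603,55),(668,505)],60);print("panel top",t,t.mean(0))
t=c2([(700,125),(740,392)],42);print("handle",t,t.mean(0))
p=lambda q,z:print(ray(f,q,z))
p((370,279),0);p((412,184),28);p((308,275),20)
E
```

```text
bores [[422.6047225447287, -268.9815686119405], [430.59934494024503, -293.7526189382143], [439.34469963916797, -318.2626444517381], [448.4631599021824, -343.2175313202382], [392.83215816393755, -279.09184046199533], [401.48557557791247, -303.83830539779825], [410.508667392741, -329.0277012109596], [418.86264454161045, -353.14213286401053]] [ 420.6 -311.2   19. ]
yaw -1.2341891897806576
bar [[ 415.5 -286.5   90. ]
 [ 430.3 -344.7   90. ]] [ 422.9 -315.6   90. ]
closed end [[ 431.6 -243.9   29. ]
 [ 371.2 -264.3   29. ]]
mouth end [[ 470.6 -361.8   29. ]
 [ 415.2 -384.8   29. ]]
tray rear outer [[668.1 178.6  52. ]
 [492.8 160.3  52. ]] [580.4 169.5  52. ]
dividers [[675.  101.4  44. ]
 [509.4  77.6  44. ]
 [684.7  22.5  44. ]
 [518.6   1.4  44. ]]
panel top [[703.9 -53.8  60. ]
 [498.8 -75.3  60. ]] [601.4 -64.5  60. ]
handle [[ 675.   -98.1   42. ]
 [ 551.3 -111.1   42. ]] [ 613.1 -104.6   42. ]
[[ 368.8 -209.     0. ]]
[[ 595.2 -318.7   28. ]]
[[382.  -57.5  20. ]]
```

The mouth is the left end of the scene crop: notched outline at (150,410), while the (425,370) end is a closed wall. In the top view that is the -y end, so the shaker's x yaw is about -1.234. Next I'll hover over the bar.

```bash
cat > go.py <<'E'
# go.py x y z roll pitch yaw : shift (m) and turn (rotvec) in tool axes from present pose
import sys
from h import *
from rig import r
a=list(map(float,sys.argv[1:7])); s=r.sense()
A=R.from_euler("xyz",s["tcp_rot"]); B=R.from_euler("xyz",a[3:])
d=A.inv().apply(np.array(a[:3])-s["eef_pos"])/1000; w=(A.inv()*B).as_rotvec()
print("shift",np.round(d,4),"turn",np.round(w,4),"rows>=",max(np.linalg.norm(d)/.05,np.linalg.norm(w)/.15),"q",np.round(s["qpos"],2),"t",s["clock"])
E
python3 go.py 422.5 -314.5 230 3.14159 0 1.907
```

```text
shift [ 0.2931 -0.1869  0.0199] turn [-1.0000e-03 -1.0000e-03 -1.5662e+00] rows>= 10.441242483273065 q [-1.23  0.35  1.63  0.    1.16 -0.  ] t 0.1
```

```bash
python3 -m crank '[[0.293,-0.187,0.02,0,0,-1.566,0],[0.293,-0.187,0.02,0,0,-1.566,0],[0.293,-0.187,0.02,0,0,-1.566,0],[0.293,-0.187,0.02,0,0,-1.566,0],[0.293,-0.187,0.02,0,0,-1.566,0]]'; python3 go.py 422.5 -314.5 230 3.14159 0 1.907
```

```text
clock: 0.6
eef_pos: [363.0, -390.4, 235.6]
tcp_rot: [-3.141, -0.0, 1.097]
contact_force: [0.2, -0.5, 0.0]
opening: 0.999
grasp_force: 0.0
shift [0.0947 0.0183 0.0056] turn [-2.000e-04 -3.000e-04 -8.105e-01] rows>= 5.4030703286964235 q [-0.82  0.23  1.84  0.    1.07 -0.35] t 0.6
```

```bash
python3 -m crank '[[0.094,0.018,0.006,0,0,-0.8,0],[0.094,0.018,0.006,0,0,-0.8,0],[0.094,0.018,0.006,0,0,-0.8,0],[0.094,0.018,0.006,0,0,-0.8,0],[0.094,0.018,0.006,0,0,-0.8,0]]';python3 -m crank '[[0,0,0,0,0,0,0],[0,0,0,0,0,0,0]]'; python3 go.py 422.5 -314.5 230 3.14159 0 1.907
python3 - <<'E'
from rig import r,cams
import cv2,numpy as np
f=cams.grab_frame("wrist"); cv2.imwrite("pics/w1.png",f["image"][:,:,::-1]); np.save("pics/w1.npy",f,allow_pickle=True)
s=r.sense()
np.set_printoptions(suppress=True,precision=3)
from h import *
A=R.from_euler("xyz",s["tcp_rot"])
print("cam in tool",A.inv().apply(np.array(f["position"])-s["eef_pos"]),(A.inv()*R.from_euler("xyz",f["orientation"])).as_euler("xyz"),f["fx"],f["cx"],f["cy"])
E
```

```text
clock: 1.1
eef_pos: [421.9, -316.4, 229.6]
tcp_rot: [-3.141, -0.001, 1.848]
contact_force: [0.7, -0.7, 0.0]
opening: 0.997
grasp_force: 0.0
clock: 1.3
eef_pos: [421.5, -317.0, 229.7]
tcp_rot: [-3.141, -0.0, 1.836]
contact_force: [-0.2, -1.0, -0.6]
opening: 1.004
grasp_force: 0.0
shift [ 0.0022  0.0016 -0.0003] turn [-0.0002 -0.0004 -0.0708] rows>= 0.47176122700018475 q [-0.65  0.22  1.86  0.    1.06 -0.91] t 1.3
cam in tool [  79.819    0.416 -123.98 ] [-0.313 -0.001  1.571] 344.21266504642387 282.1185201624144 211.9435607648135
```

View pics/w1.png

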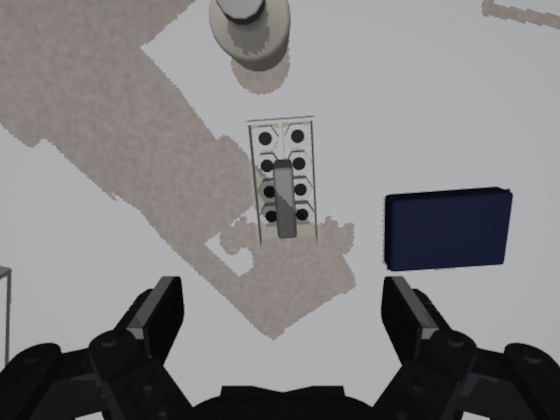

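The wrist view shows the bar at (285,200), the closed wall on top at (280,121) and the open mouth at the bottom, row 242. The bores sit at columns 265–303, rows 135–217, and the case and bottle are clear. I'll refine the pose from this and flip the hand half a turn, so the camera sits on the mouth side.

```bash
python3 - <<'E'
from h import *
np.set_printoptions(suppress=True,precision=1)
f=np.load("pics/w1.npy",allow_pickle=True).item()
b=ray(f,[(283.5,166),(287,237)],90);print("bar",b,b.mean(0),np.arctan2(*(b[1]-b[0])[[1,0]]))
b=ray(f,[(265,138),(298,135),(266,166),(299,163),(270,191),(300,189),(272,216),(302,214)],19);print(b.mean(0),np.arctan2(*(b[6]+b[7]-b[0]-b[1])[[1,0]]), b)
c=ray(f,[(248,124),(313,118.5),(261,243),(317,242)],29);print(c,c.mean(0))
E
for i in 1; do python3 -m crank '[[0,0,0,0,0,0.75,0],[0,0,0,0,0,0.75,0],[0,0,0,0,0,0.75,0],[0,0,0,0,0,0.75,0],[0,0,0,0,0,0.75,0]]'; done >/dev/null
python3 -m crank '[[0,0,0,0,0,0.75,0],[0,0,0,0,0,0.75,0],[0,0,0,0,0,0.75,0],[0,0,0,0,0,0.75,0],[0,0,0,0,0,0.75,0]]' >/dev/null
python3 -m crank '[[0,0,0,0,0,0.75,0],[0,0,0,0,0,0.75,0],[0,0,0,0,0,0.75,0],[0,0,0,0,0,0.75,0],[0,0,0,0,0,0.75,0]]' >/dev/null
python3 -m crank '[[0,0,0,0,0,0.75,0],[0,0,0,0,0,0.75,0],[0,0,0,0,0,0.75,0],[0,0,0,0,0,0.75,0],[0,0,0,0,0,0.75,0]]'
```

```text
bar [[ 414.5 -286.2   90. ]
 [ 432.8 -342.3   90. ]] [ 423.6 -314.3   90. ] -1.2549683568979082
[ 421.6 -309.3   19. ] -1.2342919254326945 [[ 393.9 -277.2   19. ]
 [ 423.6 -266.2   19. ]
 [ 401.5 -303.1   19. ]
 [ 431.9 -291.8   19. ]
 [ 411.7 -326.5   19. ]
 [ 440.1 -316.6   19. ]
 [ 420.3 -351.6   19. ]
 [ 449.4 -341.4   19. ]]
[[ 376.  -268.    29. ]
 [ 432.  -247.7   29. ]
 [ 416.3 -379.3   29. ]
 [ 471.2 -363.2   29. ]] [ 423.9 -314.6   29. ]
clock: 3.35
eef_pos: [421.5, -317.2, 229.9]
tcp_rot: [3.142, 0.0, -1.169]
contact_force: [1.0, 0.1, -0.5]
opening: 0.998
grasp_force: 0.0
```

```bash
python3 go.py 423.3 -314.5 70 3.14159 0 -1.24
```

```text
shift [-0.0018 -0.0027  0.1599] turn [0.     0.0002 0.0707] rows>= 3.19775021131806 q [-0.65  0.22  1.86  0.    1.06  2.09] t 3.35
```

```bash
python3 -m crank '[[-0.002,-0.003,0.03,0,0,0.071,0],[-0.002,-0.003,0.07,0,0,0.071,0],[-0.002,-0.003,0.11,0,0,0.071,0],[-0.002,-0.003,0.145,0,0,0.071,0],[-0.002,-0.003,0.16,0,0,0.071,0]]'; python3 -m crank '[[0,0,0,0,0,0,0],[0,0,0,0,0,0,0]]'; python3 go.py 423.3 -314.5 70 3.14159 0 -1.24
```

```text
clock: 3.85
eef_pos: [421.9, -313.1, 66.9]
tcp_rot: [3.139, 0.004, -1.234]
contact_force: [-0.4, -0.3, 0.5]
opening: 1.001
grasp_force: 0.0
clock: 4.05
eef_pos: [423.7, -314.3, 70.2]
tcp_rot: [3.142, 0.0, -1.232]
contact_force: [-0.5, -0.9, 0.8]
opening: 0.995
grasp_force: 0.0
shift [0.     0.0005 0.0002] turn [0.0001 0.0001 0.0078] rows>= 0.05227023681269583 q [-0.64  0.45  1.98  0.    0.72  2.16] t 4.05
```

```bash
python3 -m crank '[[0,0,0,0,0,0.008,0.5],[0,0,0,0,0,0.008,0.7],[0,0,0,0,0,0.008,0.9],[0,0,0,0,0,0.008,1],[0,0,0,0,0,0.008,1]]' 70 >/dev/null; python3 -m crank '[[0,0,0,0,0,0,1],[0,0,0,0,0,0,1],[0,0,0,0,0,0,1]]'
```

```text
clock: 4.85
eef_pos: [423.7, -314.2, 70.2]
tcp_rot: [-3.142, -0.0, -1.238]
contact_force: [-1.7, 1.5, 5.3]
opening: 0.179
grasp_force: 69.8
```

Gripped (opening 0.179, about 15 mm). I'll lift gently.

```bash
python3 -m crank '[[0,0,-0.005,0,0,0,1],[0,0,-0.015,0,0,0,1],[0,0,-0.035,0,0,0,1],[0,0,-0.06,0,0,0,1],[0,0,-0.09,0,0,0,1]]' >/dev/null;  python3 -m crank '[[0,0,-0.025,0,0,0,1],[0,0,-0.045,0,0,0,1],[0,0,-0.06,0,0,0,1],[0,0,-0.07,0,0,0,1],[0,0,-0.07,0,0,0,1]]'
python3 - <<'E'
from rig import r,cams
import cv2,numpy as np
f=cams.grab_frame("wrist"); cv2.imwrite("pics/w2.png",f["image"][:,:,::-1])
print(r.sense()["contact_force"])
E
python3 go.py 520 -60 232 3.14159 0 0.107
```

```text
clock: 5.85
eef_pos: [424.1, -314.4, 231.4]
tcp_rot: [-3.14, -0.002, -1.238]
contact_force: [-0.6, -0.2, -2.6]
opening: 0.18
grasp_force: 68.5
[ 0.09193358 -0.98219616 -4.68569431]
shift [-0.2087 -0.174  -0.0018] turn [ 0.0000e+00 -8.0000e-04 -1.3452e+00] rows>= 8.967701392843683 q [-0.64  0.22  1.86  0.    1.06  2.17] t 5.9
```

View pics/w2.png

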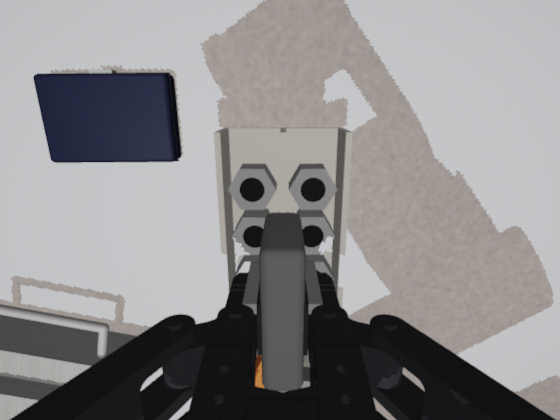

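The wrist view shows the front caps at (252,189) and (313,190), the second pair at row 236 and the mouth edge at row 130, so the caps are easy to track. Next I'll carry the shaker to the front bay with gentle ramps.

```bash
python3 go.py 551 -33 232 3.14159 0 0.107
```

```text
shift [-0.2241 -0.2121 -0.0018] turn [ 0.0000e+00 -8.0000e-04 -1.3452e+00] rows>= 8.967701392843683 q [-0.64  0.22  1.86  0.    1.06  2.17] t 5.9
```

```bash
python3 -m crank '[[-0.003,-0.003,0,0,0,0,1],[-0.01,-0.01,0,0,0,0,1],[-0.022,-0.021,0,0,0,0,1],[-0.038,-0.036,0,0,0,0,1],[-0.058,-0.055,0,0,0,0,1]]' >/dev/null
python3 -m crank '[[-0.021,-0.02,0,0,0,0,1],[-0.042,-0.04,0,0,0,0,1],[-0.063,-0.06,0,0,0,0,1],[-0.084,-0.08,0,0,0,0,1],[-0.105,-0.1,0,0,0,0,1]]' >/dev/null
python3 -m crank '[[-0.02,-0.019,0,0,0,0,1],[-0.036,-0.034,0,0,0,0,1],[-0.05,-0.047,0,0,0,0,1],[-0.058,-0.055,0,0,0,0,1],[-0.061,-0.057,0,0,0,0,1]]'
python3 -m crank '[[0,0,0,0,0,-0.02,1],[0,0,0,0,0,-0.07,1],[0,0,0,0,0,-0.14,1],[0,0,0,0,0,-0.24,1],[0,0,0,0,0,-0.35,1]]' >/dev/null
python3 -m crank '[[0,0,0,0,0,-0.12,1],[0,0,0,0,0,-0.24,1],[0,0,0,0,0,-0.36,1],[0,0,0,0,0,-0.48,1],[0,0,0,0,0,-0.6,1]]' >/dev/null
python3 -m crank '[[0,0,0,0,0,-0.12,1],[0,0,0,0,0,-0.22,1],[0,0,0,0,0,-0.3,1],[0,0,0,0,0,-0.36,1],[0,0,0,0,0,-0.39,1]]'
python3 go.py 551 -33 150 3.14159 0 0.107
```

```text
clock: 7.4
eef_pos: [551.0, -31.8, 229.3]
tcp_rot: [3.141, 0.0, -1.237]
contact_force: [-0.2, 0.2, -3.8]
opening: 0.176
grasp_force: 68.5
clock: 8.9
eef_pos: [550.4, -34.1, 229.8]
tcp_rot: [3.141, 0.0, 0.104]
contact_force: [0.4, 0.7, -3.2]
opening: 0.18
grasp_force: 68.5
shift [ 0.0008 -0.0011  0.0798] turn [ 0.0002  0.0004 -0.003 ] rows>= 1.597039057158622 q [-0.06  0.26  1.81 -0.    1.07  1.4 ] t 8.9
```

```bash
cat > look.py <<'E'
import sys,cv2
from h import *
from rig import r,cams
f=cams.grab_frame("wrist"); im=f["image"]; cv2.imwrite(f"pics/{sys.argv[1]}.png",im[:,:,::-1]); np.save(f"pics/{sys.argv[1]}.npy",f,allow_pickle=True)
m=(im.max(2)<40).astype(np.uint8)
for nm,a,b in(("L",234,262),("R",303,331)):
    n,l,s,c=cv2.connectedComponentsWithStats(m[100:262,a:b])
    print(nm,[(int(c[i][0]+a),int(c[i][1]+100),int(s[i][4])) for i in range(1,n) if s[i][4]>60])
s=r.sense(); print("t",s["clock"],"tilt",np.round(s["tcp_rot"],3),np.round(s["eef_pos"]),np.round(s["contact_force"],1))
E
python3 -m crank '[[0.001,-0.001,0.008,0,0,0,1],[0.001,-0.001,0.026,0,0,0,1],[0.001,-0.001,0.05,0,0,0,1],[0.001,-0.001,0.072,0,0,0,1],[0.001,-0.001,0.08,0,0,0,1]]' >/dev/null
python3 look.py a0
python3 -m crank '[[0,0,0,0,-0.05,0,1],[0,0,0,0,-0.13,0,1],[0,0,0,0,-0.23,0,1],[0,0,0,0,-0.32,0,1],[0,0,0,0,-0.37,0,1]]' >/dev/null; python3 look.py a1
```

```text
L [(252, 236, 314)]
R [(311, 188, 350), (311, 235, 336)]
t 9.45 tilt [-3.141  0.004  0.101] [550. -32. 147.] [-1.1  0.  -4.3]
L [(250, 187, 408)]
R [(311, 185, 367), (311, 234, 333)]
t 10.0 tilt [3.141 0.373 0.101] [553. -32. 150.] [ 1.2  0.8 -4.5]
```

```bash
python3 - <<'E'
s=open("look.py").read()
i=s.index("m=(im");j=s.index("s=r.sense")
s=s[:i]+'''g=im.max(2)
for nm,a,b in(("L",247,257),("R",306,316)):
    d=np.r_[0,(np.median(g[60:270,a:b],1)<45).astype(int),0]; e=np.flatnonzero(np.diff(d))
    print(nm,[(int(60+(p+q)/2),int(q-p)) for p,q in zip(e[::2],e[1::2]) if q-p>5])
'''+s[j:]
open("look.py","w").write(s)
E
python3 look.py a2
python3 -m crank '[[0,0,0,0,-0.04,0,1],[0,0,0,0,-0.08,0,1],[0,0,0,0,-0.08,0,1],[0,0,0,0,-0.08,0,1]]' >/dev/null; python3 look.py a3
python3 -m crank '[[0,0,0,0,-0.02,0,1],[0,0,0,0,-0.02,0,1],[0,0,0,0,-0.02,0,1]]' >/dev/null; python3 look.py a4
```

```text
L [(187, 22)]
R [(185, 22), (234, 20)]
t 10.05 tilt [3.141 0.37  0.102] [553. -32. 150.] [ 0.2 -0.1 -2.9]
L [(182, 22)]
R [(180, 23), (231, 21)]
t 10.5 tilt [3.142 0.448 0.102] [552. -32. 150.] [ 0.1  0.2 -3.9]
L [(179, 23)]
R [(178, 23), (230, 20)]
t 10.85 tilt [-3.142  0.47   0.102] [552. -32. 150.] [-0.5 -0.4 -2.8]
```

```bash
python3 -m crank '[[0,0,0,0,-0.02,0,1],[0,0,0,0,-0.02,0,1],[0,0,0,0,-0.02,0,1]]' >/dev/null; python3 look.py a5;python3 -m crank '[[0,0,0,0,-0.02,0,1],[0,0,0,0,-0.02,0,1],[0,0,0,0,-0.02,0,1]]' >/dev/null; python3 look.py a6
```

```text
L [(176, 23)]
R [(175, 23), (228, 21)]
t 11.2 tilt [-3.142  0.49   0.102] [552. -32. 150.] [-0.1 -0.2 -4. ]
L [(172, 23)]
R [(171, 23), (226, 20)]
t 11.55 tilt [3.142 0.51  0.102] [552. -32. 150.] [-0.7 -0.1 -2.3]
```

```bash
python3 - <<'E'
import cv2,numpy as np
ims=[cv2.imread(f"pics/{n}.png") for n in("w2","a1","a6")]
for i in ims: print(i[95:150:3,262:275].mean((1,2)).astype(int).tolist())
cv2.imwrite("pics/cmp.png",np.hstack([cv2.resize(i[80:280,200:370],(260,306)) for i in ims]))
E
```

```text
[156, 156, 158, 156, 155, 156, 156, 156, 157, 159, 160, 159, 168, 168, 168, 168, 168, 168, 167]
[126, 126, 125, 125, 124, 124, 123, 127, 124, 126, 127, 155, 170, 170, 170, 176, 172, 170, 171]
[123, 123, 123, 123, 126, 122, 125, 120, 122, 122, 123, 157, 170, 170, 170, 170, 170, 165, 138]
```

View pics/cmp.png

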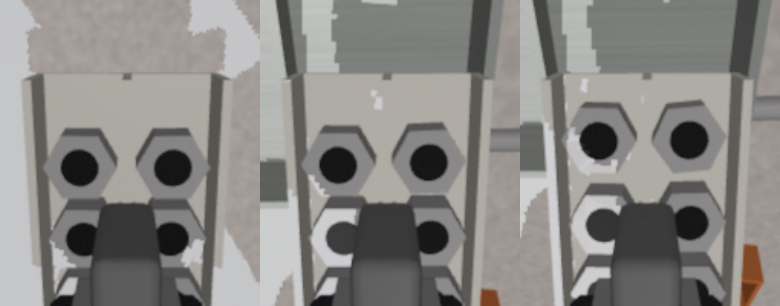

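The mouth edge hasn't moved (row 130) and is centred between the dividers. The front caps have slid from row 188 to 171, so they creep at about 29°, which I can control.

```bash
python3 -m crank '[[0,0,0,0,-0.01,0,1],[0,0,0,0,-0.02,0,1],[0,0,0,0,-0.02,0,1],[0,0,0,0,-0.02,0,1]]' >/dev/null; python3 look.py a7;python3 -m crank '[[0,0,0,0,-0.02,0,1],[0,0,0,0,-0.02,0,1],[0,0,0,0,-0.02,0,1]]' >/dev/null; python3 look.py a8
```

```text
L [(164, 23)]
R [(165, 23), (222, 21)]
t 12.0 tilt [-3.142  0.53   0.102] [552. -32. 150.] [ 0.2 -0.4 -2.3]
L [(152, 24)]
R [(155, 24), (216, 21)]
t 12.35 tilt [-3.142  0.55   0.102] [552. -32. 150.] [-0.1 -0.8 -2.4]
```

```bash
python3 -m crank '[[0,0,0,0,-0.01,0,1],[0,0,0,0,-0.01,0,1],[0,0,0,0,-0.01,0,1]]' >/dev/null; python3 look.py a9;python3 -m crank '[[0,0,0,0,0,0,1],[0,0,0,0,0,0,1]]' >/dev/null; python3 look.py b0
```

```text
L [(119, 21)]
R [(139, 25), (208, 21), (257, 10)]
t 12.7 tilt [3.142 0.56  0.102] [552. -32. 150.] [-0.2 -0.6 -2.1]
L [(66, 11), (197, 11)]
R [(68, 9), (198, 22), (254, 16)]
t 12.95 tilt [3.142 0.56  0.102] [552. -32. 150.] [-0.5 -0.5 -2.9]
```

The first pair dropped into the front bay. I'll level off, then move to the middle bay.

```bash
python3 -m crank '[[0,0,0,0,0.12,0,1],[0,0,0,0,0.24,0,1],[0,0,0,0,0.3,0,1],[0,0,0,0,0.32,0,1],[0,0,0,0,0.32,0,1]]' >/dev/null; python3 look.py b1; python3 go.py 542.5 45.5 150 3.14159 0.24 0.104
```

```text
L [(190, 22)]
R [(185, 23), (250, 19)]
t 13.5 tilt [3.142 0.241 0.102] [552. -32. 150.] [ 0.3  0.1 -2.7]
shift [-0.0013 -0.0781  0.0004] turn [-0.0005  0.0011 -0.0022] rows>= 1.563081037796701 q [-0.04  0.48  1.71 -0.04  1.19  1.45] t 13.5
```

```bash
python3 -m crank '[[0,-0.006,0,0,0,0,1],[-0.001,-0.022,0,0,0,0,1],[-0.001,-0.042,0,0,0,0,1],[-0.001,-0.062,0,0,0,0,1],[-0.001,-0.074,0,0,0,0,1]]' >/dev/null; python3 -m crank '[[0,-0.004,0,0,0,0,1],[0,-0.004,0,0,0,0,1],[0,-0.004,0,0,-0.04,0,1],[0,-0.004,0,0,-0.12,0,1],[0,-0.004,0,0,-0.2,0,1]]' >/dev/null; python3 look.py b2
python3 -m crank '[[0,0,0,0,-0.06,0,1],[0,0,0,0,-0.09,0,1],[0,0,0,0,-0.1,0,1],[0,0,0,0,-0.1,0,1]]' >/dev/null; python3 look.py b3
```

```text
L [(186, 22)]
R [(181, 23), (248, 19)]
t 14.55 tilt [3.141 0.447 0.101] [544.  45. 150.] [ 1.3  0.4 -3.2]
L [(165, 23)]
R [(161, 23), (237, 20)]
t 15.0 tilt [3.142 0.539 0.101] [543.  45. 150.] [-0.3 -0.5 -3.7]
```

```bash
python3 -m crank '[[0,0,0,0,-0.01,0,1],[0,0,0,0,-0.01,0,1],[0,0,0,0,-0.01,0,1]]' >/dev/null; python3 look.py b4;python3 -m crank '[[0,0,0,0,0,0,1],[0,0,0,0,0,0,1]]' >/dev/null; python3 look.py b5
```

```text
L [(152, 23)]
R [(151, 24), (233, 20)]
t 15.35 tilt [3.142 0.55  0.102] [543.  45. 150.] [ 0.6  1.1 -2.4]
L [(142, 24)]
R [(142, 24), (230, 21)]
t 15.6 tilt [3.142 0.55  0.102] [543.  45. 150.] [ 0.2  1.1 -3.1]
```

```bash
python3 -m crank '[[0,0,0,0,0,0,1],[0,0,0,0,0,0,1]]' >/dev/null; python3 look.py b6; python3 -m crank '[[0,0,0,0,0,0,1],[0,0,0,0,0,0,1]]' >/dev/null; python3 look.py b7
```

```text
L []
R [(66, 7), (225, 21)]
t 15.85 tilt [3.142 0.55  0.102] [543.  45. 150.] [ 0.  -0.8 -2. ]
L [(70, 11)]
R [(217, 21)]
t 16.1 tilt [3.142 0.55  0.102] [543.  45. 150.] [ 0.6 -0.1 -2.1]
```

```bash
python3 -m crank '[[0,0,0,0,0.12,0,1],[0,0,0,0,0.24,0,1],[0,0,0,0,0.3,0,1],[0,0,0,0,0.32,0,1],[0,0,0,0,0.32,0,1]]' >/dev/null;  python3 -m crank '[[0,-0.006,0,0,0,0,1],[0,-0.022,0,0,0,0,1],[0,-0.042,0,0,0,0,1],[0,-0.062,0,0,0,0,1],[0,-0.074,0,0,0,0,1]]' >/dev/null; python3 -m crank '[[0,-0.004,0,0,0,0,1],[0,-0.004,0,0,0,0,1],[0,-0.004,0,0,0,0,1]]'; python3 look.py c0;  python3 go.py 534.3 123.7 150 3.14159 0.24 0.104
python3 - <<'E'
from rig import cams
import cv2
f=cams.grab_frame("scene"); cv2.imwrite("pics/s1.png",cv2.resize(cv2.convertScaleAbs(f["image"][120:300,200:440,::-1],alpha=1.2),(800,600)))
E
```

```text
clock: 17.4
eef_pos: [535.0, 122.7, 150.0]
tcp_rot: [3.141, 0.23, 0.102]
contact_force: [0.4, 0.7, -2.5]
opening: 0.178
grasp_force: 68.6
L [(217, 20)]
R [(203, 22), (253, 15)]
t 17.45 tilt [3.141 0.23  0.101] [535. 123. 150.] [-0.1 -0.4 -2.5]
shift [-0.0005 -0.0012  0.0002] turn [-0.0003 -0.0097 -0.0025] rows>= 0.06698219539216634 q [0.21 0.47 1.73 0.03 1.18 1.66] t 17.45
```

View pics/s1.png

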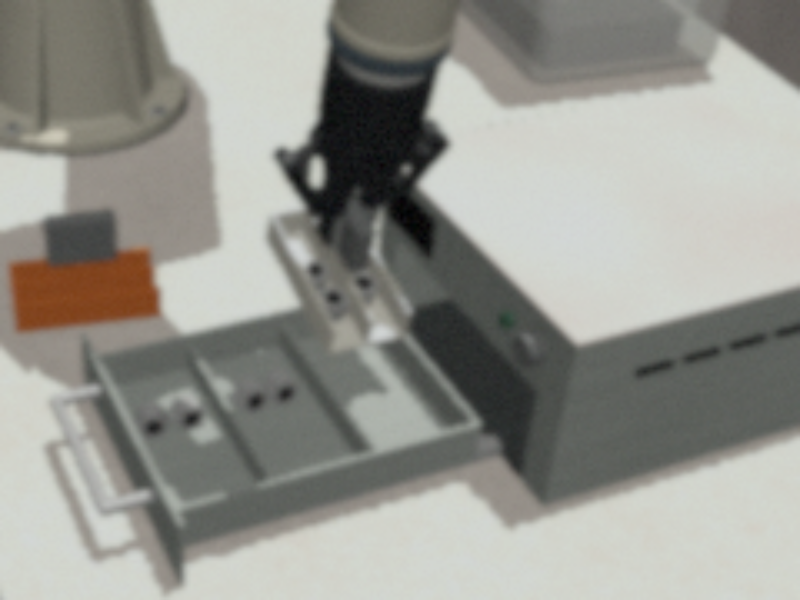

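The scene view shows two caps in the front bay (at (155,425), (190,418)) and two in the middle bay ((255,400), (285,393)). The shaker is over the rear bay, so the rest goes there slowly.

```bash
python3 -m crank '[[0,-0.001,0,0,-0.06,0,1],[0,-0.001,0,0,-0.16,0,1],[0,-0.001,0,0,-0.26,0,1],[0,-0.001,0,0,-0.31,0,1],[0,-0.001,0,0,-0.32,0,1]]' >/dev/null; python3 look.py c1; python3 -m crank '[[0,0,0,0,-0.01,0,1],[0,0,0,0,-0.01,0,1],[0,0,0,0,-0.01,0,1],[0,0,0,0,-0.01,0,1],[0,0,0,0,-0.01,0,1]]'>/dev/null; python3 look.py c2;  python3 -m crank '[[0,0,0,0,0,0,1],[0,0,0,0,0,0,1],[0,0,0,0,0,0,1],[0,0,0,0,0,0,1],[0,0,0,0,0,0,1]]'>/dev/null; python3 look.py c3
```

```text
L []
R [(187, 22), (245, 19)]
t 18.05 tilt [3.141 0.551 0.101] [535. 123. 149.] [-0.2  0.6 -3.2]
L [(164, 22)]
R [(149, 24), (229, 21)]
t 18.6 tilt [-3.142  0.559  0.102] [535. 124. 150.] [-0.5 -0.3 -2.2]
L []
R [(204, 21)]
t 19.15 tilt [-3.142  0.56   0.102] [535. 124. 150.] [ 0.4 -0.9 -2.1]
```

```bash
python3 -m crank '[[0,0,0,0,0,0,1],[0,0,0,0,0,0,1],[0,0,0,0,0,0,1],[0,0,0,0,0,0,1],[0,0,0,0,0,0,1]]'>/dev/null; python3 look.py c4;  python3 -m crank '[[0,0,0,0,-0.01,0,1],[0,0,0,0,-0.02,0,1],[0,0,0,0,-0.02,0,1],[0,0,0,0,-0.02,0,1],[0,0,0,0,-0.02,0,1]]'>/dev/null; python3 look.py c5
```

```text
L []
R [(160, 23)]
t 19.7 tilt [-3.142  0.56   0.102] [535. 124. 150.] [-0.4  0.2 -1.2]
L [(132, 23)]
R [(91, 13)]
t 20.25 tilt [3.142 0.58  0.102] [535. 124. 150.] [ 0.6  0.5 -1.8]
```

```bash
python3 -m crank '[[0,0,0,0,-0.01,0,1],[0,0,0,0,-0.02,0,1],[0,0,0,0,-0.02,0,1],[0,0,0,0,-0.02,0,1],[0,0,0,0,-0.02,0,1]]'>/dev/null; python3 look.py d0;  python3 -m crank '[[0,0,0,0,-0.02,0,1],[0,0,0,0,-0.06,0,1],[0,0,0,0,-0.1,0,1],[0,0,0,0,-0.1,0,1],[0,0,0,0,-0.1,0,1]]'>/dev/null; python3 look.py d1
python3 - <<'E'
from rig import cams
import cv2,numpy as np
f=cams.grab_frame("scene")["image"][:,:,::-1]; w=cv2.imread("pics/d1.png")
a=cv2.resize(cv2.convertScaleAbs(f[170:310,210:390],alpha=1.3),(480,373),interpolation=cv2.INTER_CUBIC)
b=cv2.resize(w[0:373,130:450],(320,373))
cv2.imwrite("pics/comb.png",np.hstack([a,b]))
E
```

```text
L []
R []
t 20.8 tilt [-3.142  0.6    0.102] [535. 124. 150.] [ 0.7 -0.2 -1.4]
L []
R []
t 21.35 tilt [3.142 0.7   0.102] [535. 124. 150.] [-0.5 -0.2 -1.3]
```

View pics/comb.png

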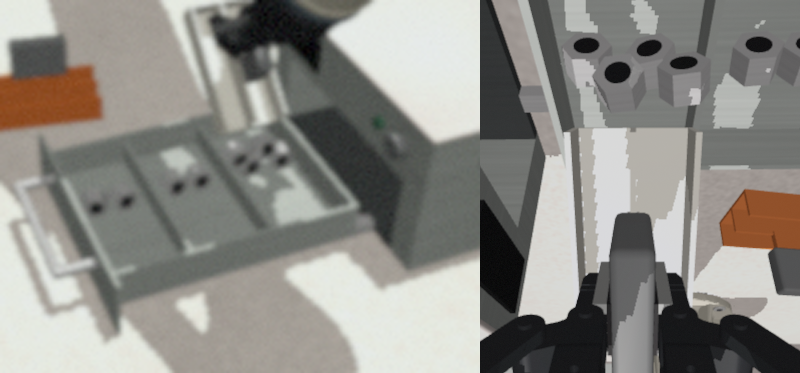

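The last picture shows four caps in the rear bay and two each in the middle and front bays. The shaker is empty. I'll level it, lift and carry it back to its original, free spot.

```bash
python3 -m crank '[[0,0,0,0,0.14,0,1],[0,0,0,0,0.28,0,1],[0,0,0,0,0.42,0,1],[0,0,0,0,0.56,0,1],[0,0,0,0,0.7,0,1]]'>/dev/null; python3 -m crank '[[0,0,-0.02,0,0,0,1],[0,0,-0.05,0,0,0,1],[0,0,-0.075,0,0,0,1],[0,0,-0.09,0,0,0,1],[0,0,-0.09,0,0,0,1]]';python3 go.py 423.7 -314.2 240 3.14159 0 0.1
```

```text
clock: 22.4
eef_pos: [535.7, 124.3, 242.9]
tcp_rot: [-3.141, -0.005, 0.102]
contact_force: [-0.2, 0.1, -1.6]
opening: 0.181
grasp_force: 68.7
shift [-0.156   0.4248  0.0019] turn [-0.0006 -0.0046  0.0018] rows>= 9.051522994565584 q [0.23 0.24 1.81 0.   1.09 1.69] t 22.4
```

```bash
python3 -m crank '[[-0.004,0.01,0,0,0,0,1],[-0.011,0.03,0,0,0,0,1],[-0.022,0.06,0,0,0,0,1],[-0.034,0.093,0,0,0,0,1],[-0.046,0.126,0,0,0,0,1]]'>/dev/null; python3 -m crank '[[-0.012,0.033,0,0,0,0,1],[-0.024,0.066,0,0,0,0,1],[-0.036,0.099,0,0,0,0,1],[-0.048,0.132,0,0,0,0,1],[-0.06,0.165,0,0,0,0,1]]'>/dev/null;  python3 -m crank '[[-0.012,0.033,0,0,0,0,1],[-0.024,0.066,0,0,0,0,1],[-0.036,0.099,0,0,0,0,1],[-0.045,0.122,0,0,0,0,1],[-0.05,0.134,0,0,0,0,1]]'>/dev/null
python3 -m crank '[[0,0,0,0,0,0.04,1],[0,0,0,0,0,0.14,1],[0,0,0,0,0,0.28,1],[0,0,0,0,0,0.42,1],[0,0,0,0,0,0.56,1]]'>/dev/null
python3 -m crank '[[0,0,0,0,0,0.14,1],[0,0,0,0,0,0.28,1],[0,0,0,0,0,0.42,1],[0,0,0,0,0,0.54,1],[0,0,0,0,0,0.64,1]]'>/dev/null
python3 -m crank '[[0,0,0,0,0,0.08,1],[0,0,0,0,0,0.13,1],[0,0,0,0,0,0.14,1],[0,0,0,0,0,0.14,1]]'
python3 go.py 423.7 -314.2 71 3.14159 0 -1.238
```

```text
clock: 25.3
eef_pos: [422.4, -314.1, 239.5]
tcp_rot: [3.141, 0.001, -1.237]
contact_force: [-0.1, -0.8, -1.7]
opening: 0.179
grasp_force: 68.8
shift [ 0.0007 -0.0013  0.1685] turn [0.0006 0.0011 0.0011] rows>= 3.3706945126634538 q [-0.64  0.21  1.85  0.    1.08  2.17] t 25.3
```

```bash
python3 -m crank '[[0,0,0.015,0,0,0,1],[0,0,0.045,0,0,0,1],[0,0,0.08,0,0,0,1],[0,0,0.115,0,0,0,1],[0,0,0.14,0,0,0,1]]'>/dev/null; python3 -m crank '[[0,0,0.01,0,0,0,1],[0,0,0.018,0,0,0,1],[0,0,0.024,0,0,0,1],[0,0,0.027,0,0,0,1],[0,0,0.027,0,0,0,1]]';python3 go.py 423.7 -314.2 70 3.14159 0 -1.238
```

```text
clock: 26.3
eef_pos: [423.1, -314.8, 73.6]
tcp_rot: [-3.141, -0.001, -1.238]
contact_force: [0.7, -0.3, -2.1]
opening: 0.183
grasp_force: 68.8
shift [-0.0004 -0.0007  0.0036] turn [-0.0004 -0.0006 -0.0001] rows>= 0.07326875339147884 q [-0.64  0.44  1.97  0.    0.72  2.17] t 26.3
```

```bash
python3 -m crank '[[0,0,0.0015,0,0,0,1],[0,0,0.003,0,0,0,1],[0,0,0.0035,0,0,0,1],[0,0,0.0035,0,0,0,1]]'; python3 -m crank '[[0,0,0,0,0,0,0.8],[0,0,0,0,0,0,0.6],[0,0,0,0,0,0,0.4],[0,0,0,0,0,0,0.2],[0,0,0,0,0,0,0]]' 20 ; python3 -m crank '[[0,0,0,0,0,0,0],[0,0,0,0,0,0,0],[0,0,0,0,0,0,0],[0,0,0,0,0,0,0]]'
```

```text
clock: 26.7
eef_pos: [423.1, -314.8, 70.2]
tcp_rot: [-3.141, -0.001, -1.238]
contact_force: [-1.9, -0.1, 4.4]
opening: 0.178
grasp_force: 69.4
clock: 27.2
eef_pos: [422.8, -314.6, 69.6]
tcp_rot: [3.142, 0.0, -1.238]
contact_force: [0.4, -0.6, -0.4]
opening: 0.876
grasp_force: 0.0
clock: 27.6
eef_pos: [422.8, -314.6, 69.7]
tcp_rot: [-3.142, 0.0, -1.238]
contact_force: [0.2, -0.1, -0.8]
opening: 1.0
grasp_force: 0.0
```

The shaker is released and standing. I'll rise, close the fingers and go behind the handle, leaning back 25° to stay clear of the oven.

```bash
python3 -m crank '[[0,0,-0.02,0,0,0,0],[0,0,-0.06,0,0,0,0],[0,0,-0.1,0,0,0,0],[0,0,-0.14,0,0,0,0],[0,0,-0.17,0,0,0,0]]'; python3 -m crank '[[0,0,-0.01,0,0,0,1],[0,0,-0.01,0,0,-0.13,1],[0,0,-0.01,0,0,-0.26,1],[0,0,-0.01,0,0,-0.4,1],[0,0,-0.01,0,0,-0.54,1]]' >/dev/null; python3 - <<'E'
from h import *
f=np.load("pics/top0.npy",allow_pickle=True).item()
print("jar lid",ray(f,(363,117),85))
E
python3 go.py 619.5 -170 200 3.58 0 0.107
```

```text
clock: 28.1
eef_pos: [423.2, -314.9, 242.3]
tcp_rot: [-3.14, -0.002, -1.238]
contact_force: [1.1, -1.0, -0.4]
opening: 1.001
grasp_force: 0.0
jar lid [[ 748.98592928 -197.30015465   85.        ]]
shift [ 0.0597 -0.2369  0.0485] turn [ 0.4141 -0.1737 -0.7866] rows>= 6.03864030786847 q [-0.64  0.2   1.84 -0.    1.1   1.62] t 28.6
```

```bash
python3 -m crank '[[0.06,-0.237,0.048,0.414,-0.174,-0.787,1],[0.06,-0.237,0.048,0.414,-0.174,-0.787,1],[0.06,-0.237,0.048,0.414,-0.174,-0.787,1],[0.06,-0.237,0.048,0.414,-0.174,-0.787,1],[0.06,-0.237,0.048,0.414,-0.174,-0.787,1]]'; python3 go.py 619.5 -170 200 3.58 0 0.107
```

```text
clock: 29.1
eef_pos: [622.1, -170.3, 200.3]
tcp_rot: [-2.774, 0.024, -0.03]
contact_force: [0.6, -1.2, 1.1]
opening: 0.004
grasp_force: 0.0
shift [-0.0026 -0.0001  0.0004] turn [ 0.069  -0.0313 -0.1356] rows>= 1.0354588777961864 q [-0.43  0.52  1.55  0.34  1.27  1.04] t 29.1
```

```bash
python3 -m crank '[[-0.003,0,0,0.069,-0.031,-0.136,1],[-0.003,0,0,0.069,-0.031,-0.136,1],[-0.003,0,0,0.069,-0.031,-0.136,1]]'; python3 go.py 619.5 -165 41 3.58 0 0.107
```

```text
clock: 29.4
eef_pos: [617.5, -171.9, 200.4]
tcp_rot: [-2.707, 0.003, 0.098]
contact_force: [-0.0, 0.1, -0.2]
opening: 0.003
grasp_force: 0.0
shift [0.0032 0.061  0.1474] turn [ 0.0041 -0.0009 -0.0094] rows>= 3.1913237463131265 q [-0.45  0.55  1.52  0.38  1.34  0.88] t 29.4
```

```bash
python3 -m crank '[[0.003,0.012,0.03,0,0,-0.009,1],[0.003,0.026,0.063,0,0,-0.009,1],[0.003,0.041,0.1,0,0,-0.009,1],[0.003,0.055,0.132,0,0,-0.009,1],[0.003,0.061,0.147,0,0,-0.009,1]]'>/dev/null; python3 -m crank '[[0,0,0,0,0,0,1],[0,0,0,0,0,0,1]]'; python3 go.py 613.9 -112 41 3.58 0 0.107;python3 go.py 585 155 41 3.58 0 0.107; python3 - <<'E'
from h import *
for yw in (1.675,):
  A=R.from_euler("xyz",[3.58,0,.107]); print(A.inv().apply([-.107,.994,0])*.1)
E
```

```text
clock: 30.1
eef_pos: [621.0, -165.1, 44.2]
tcp_rot: [-2.708, -0.005, 0.109]
contact_force: [0.4, 1.0, 0.9]
opening: -0.001
grasp_force: 0.0
shift [-0.0013 -0.0472  0.0254] turn [ 0.0043 -0.0033  0.004 ] rows>= 1.0726081192511556 q [-0.44  0.73  1.59  0.42  1.1   0.77] t 30.1
shift [-0.0009 -0.2909  0.1383] turn [ 0.0043 -0.0033  0.004 ] rows>= 6.441953971751744 q [-0.44  0.73  1.59  0.42  1.1   0.77] t 30.1
[-2.32895318e-05 -9.05195687e-02  4.24388636e-02]
```

```bash
python3 -m crank '[[0,-0.006,0.006,0,0,0,1],[0,-0.015,0.01,0,0,0,1],[0,-0.024,0.014,0,0,0,1],[0,-0.031,0.017,0,0,0,1],[0,-0.036,0.0195,0,0,0,1]]'; python3 -m crank '[[0,-0.006,0.0028,0,0,0,1],[0,-0.014,0.0066,0,0,0,1],[0,-0.023,0.0108,0,0,0,1],[0,-0.032,0.015,0,0,0,1],[0,-0.041,0.0192,0,0,0,1]]'; python3 -m crank '[[0,-0.009,0.0042,0,0,0,1],[0,-0.018,0.0084,0,0,0,1],[0,-0.027,0.0127,0,0,0,1],[0,-0.036,0.0169,0,0,0,1],[0,-0.045,0.0211,0,0,0,1]]'; python3 - <<'E'
from h import *; from rig import cams; import cv2
f=cams.grab_frame("top"); cv2.imwrite("pics/t2.png",f["image"][:,:,::-1])
E
```

```text
clock: 30.6
eef_pos: [615.9, -122.9, 40.6]
tcp_rot: [-2.707, -0.004, 0.111]
contact_force: [0.4, 0.3, 0.7]
opening: 0.003
grasp_force: 0.0
clock: 31.1
eef_pos: [610.9, -78.2, 40.1]
tcp_rot: [-2.707, -0.004, 0.111]
contact_force: [-0.4, -1.7, 1.1]
opening: 0.001
grasp_force: 0.8
clock: 31.6
eef_pos: [605.2, -28.7, 39.9]
tcp_rot: [-2.706, -0.004, 0.111]
contact_force: [-1.0, -1.2, -0.5]
opening: 0.002
grasp_force: 0.8
```

```bash
python3 -m crank '[[0,-0.009,0.0042,0,0,0,1],[0,-0.018,0.0084,0,0,0,1],[0,-0.027,0.0127,0,0,0,1],[0,-0.036,0.0169,0,0,0,1],[0,-0.045,0.0211,0,0,0,1]]'; python3 -m crank '[[0,-0.009,0.0042,0,0,0,1],[0,-0.018,0.0084,0,0,0,1],[0,-0.027,0.0127,0,0,0,1],[0,-0.036,0.0169,0,0,0,1],[0,-0.045,0.0211,0,0,0,1]]'; python3 -m crank '[[0,-0.009,0.0042,0,0,0,1],[0,-0.018,0.0084,0,0,0,1],[0,-0.027,0.0127,0,0,0,1],[0,-0.033,0.0155,0,0,0,1],[0,-0.036,0.0169,0,0,0,1]]'
```

```text
clock: 32.15
eef_pos: [599.8, 20.7, 39.7]
tcp_rot: [-2.706, -0.004, 0.111]
contact_force: [-1.2, -2.0, 1.2]
opening: -0.001
grasp_force: 0.8
clock: 32.65
eef_pos: [594.3, 70.0, 39.6]
tcp_rot: [-2.706, -0.004, 0.111]
contact_force: [-1.1, -1.9, -0.6]
opening: -0.002
grasp_force: 0.8
clock: 33.15
eef_pos: [590.0, 109.5, 39.5]
tcp_rot: [-2.706, -0.004, 0.111]
contact_force: [-0.4, -1.0, 0.3]
opening: -0.001
grasp_force: 1.0
```

Now slowly to the stop, watching the force.

```bash
python3 -m crank '[[0,-0.003,0.0014,0,0,0,1],[0,-0.006,0.0028,0,0,0,1],[0,-0.009,0.0042,0,0,0,1],[0,-0.012,0.0056,0,0,0,1],[0,-0.014,0.0066,0,0,0,1]]'; python3 -m crank '[[0,-0.002,0.0009,0,0,0,1],[0,-0.004,0.0019,0,0,0,1],[0,-0.005,0.0023,0,0,0,1]]'
```

```text
clock: 33.65
eef_pos: [588.4, 124.3, 39.4]
tcp_rot: [-2.707, -0.004, 0.111]
contact_force: [-0.4, -1.8, 0.2]
opening: -0.006
grasp_force: 0.7
clock: 33.95
eef_pos: [587.8, 129.8, 39.3]
tcp_rot: [-2.707, -0.004, 0.111]
contact_force: [0.1, -1.9, -0.1]
opening: 0.001
grasp_force: 0.8
```

```bash
python3 -m crank '[[0,-0.002,0.0009,0,0,0,1],[0,-0.004,0.0019,0,0,0,1],[0,-0.004,0.0019,0,0,0,1]]'; python3 -m crank '[[0,-0.002,0.0009,0,0,0,1],[0,-0.004,0.0019,0,0,0,1],[0,-0.004,0.0019,0,0,0,1]]'
```

```text
clock: 34.25
eef_pos: [587.3, 134.4, 39.4]
tcp_rot: [-2.706, -0.004, 0.111]
contact_force: [-0.1, -0.1, -0.7]
opening: -0.003
grasp_force: 0.0
clock: 34.55
eef_pos: [586.8, 138.7, 39.3]
tcp_rot: [-2.706, -0.004, 0.111]
contact_force: [-0.3, -0.6, 1.1]
opening: 0.001
grasp_force: 0.0
```

```bash
python3 -m crank '[[0,-0.002,0.0009,0,0,0,1],[0,-0.004,0.0019,0,0,0,1]]'; python3 -m crank '[[0,-0.002,0.0009,0,0,0,1],[0,-0.004,0.0019,0,0,0,1]]'
```

```text
clock: 34.75
eef_pos: [586.3, 142.8, 39.2]
tcp_rot: [-2.707, -0.004, 0.11]
contact_force: [-0.6, -1.9, -0.6]
opening: -0.001
grasp_force: 0.7
clock: 34.95
eef_pos: [586.5, 145.4, 39.0]
tcp_rot: [-2.71, -0.006, 0.111]
contact_force: [-0.9, -26.4, 6.5]
opening: 0.001
grasp_force: 10.5
```

Stop reached: 26 N with the finger loaded, so the drawer is at its end. I'll back off gently and rise.

```bash
python3 -m crank '[[0,0.009,-0.0042,0,0,0,1],[0,0.022,-0.0105,0,0,0,1],[0,0.04,-0.019,0,0,0,1],[0,0.058,-0.027,0,0,0,1],[0,0.072,-0.034,0,0,0,1]]'; python3 -m crank '[[0,-0.01,-0.03,0,0,0,1],[0,-0.02,-0.07,0,0,0,1],[0,-0.03,-0.11,0,0,0,1],[0,0.01,-0.15,0,0,0,1],[0,0.04,-0.18,0,0,0,1]]'; python3 -m crank '[[0,0.05,-0.02,0,0,0,1],[0,0.1,-0.04,0,0,0,1],[0,0.15,-0.06,0,0,0,1],[0,0.2,-0.08,0,0,0,1],[0,0.2,-0.08,0,0,0,1]]'
python3 - <<'E'
from h import *; from rig import cams; import cv2
f=cams.grab_frame("top"); cv2.imwrite("pics/t3.png",f["image"][:,:,::-1])
f0=np.load("pics/top0.npy",allow_pickle=True).item()
g=f["image"].mean(2); u=np.array([-.107,.994,0]); 
h0=np.array([613.1,-104.6,42.])
# handle profile: sample along fwd axis at handle mid and compare patterns shifted by s
v=np.array([.994,.107,0])
def prof(fr,s):
    o=[]
    for a in np.arange(-12,13,2.):
        P=np.array([h0+u*(a+s)+v*b for b in np.arange(-45,46,5.)])
        p=proj(fr,P).astype(np.float32); o.append(cv2.remap(fr["image"].mean(2).astype(np.float32),p[:,0:1],p[:,1:2],cv2.INTER_LINEAR).mean())
    return np.array(o)
p0=prof(f0,0); sc=[(np.corrcoef(p0,prof(f,s))[0,1],s) for s in np.arange(200,290,1)]
print(sorted(sc)[-5:])
E
```

```text
clock: 35.45
eef_pos: [594.8, 66.6, 39.7]
tcp_rot: [-2.706, -0.004, 0.11]
contact_force: [0.3, 1.0, 0.4]
opening: 0.002
grasp_force: 0.0
clock: 35.95
eef_pos: [606.7, -44.6, 188.1]
tcp_rot: [-2.707, -0.005, 0.112]
contact_force: [1.0, -0.2, -0.6]
opening: -0.001
grasp_force: 0.0
clock: 36.45
eef_pos: [629.9, -262.6, 173.6]
tcp_rot: [-2.708, -0.004, 0.107]
contact_force: [0.3, -0.0, -0.3]
opening: -0.001
grasp_force: 0.0
[(np.float64(0.8424197908427048), np.int64(218)), (np.float64(0.8531845272285634), np.int64(217)), (np.float64(0.8787227875992406), np.int64(260)), (np.float64(0.9057635935549915), np.int64(258)), (np.float64(0.9257062828170401), np.int64(259))]
```

The handle moved 259 mm, which fits a fully shut drawer. I'll hand the job in.

```bash
python3 -c "from rig import sign_off; print(sign_off())"
```

```text
the job is handed in; nothing more can be done
None
```

The caps lie 2, 2 and 4 in the front, middle and rear bays; the empty shaker was set down level at its original spot (no picture after release), the drawer was pushed to its stop, nothing else was handled, and the job was handed in at about 36 s.

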